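# Slide the locked dish carriage home under the reading lens

### The job

Bring the petri dish under the reading lens: with the fingertips press down the locking button on the carriage and, keeping it pressed the whole way, push the carriage along its rail until it is against the end stop, then let the button go so that it pops up and locks the carriage there. Nothing needs gripping. Do not touch the dish, which must stay lying in its seat, and leave the cup, the dropper bottle and the carton where they stand.

Things in the scene. Friction and masses are not known exactly. Their poses are not given: they have to be found in the camera images.
- stage: Low white and aluminium rail unit fixed on the worktop, 90 mm (x) by 334 mm (y), end blocks 34 mm high. Origin at the centre of its underside. The carriage slides towards the unit's own -y, to the right seen from the robot. A round black-rimmed lens, 82 mm across, 68 to 77 mm above the worktop, stands over the -y end, its axis 115 mm from the origin, on a white post 80 mm high behind the rail.
- carriage (a joint): Position of the aluminium carriage (200 mm long, 84 mm wide, deck 30 mm above the worktop) along the rail in m: 0 at the start, 0.110 against the end stop under the lens. It runs with about 1.5 N of friction. It has the black dish seat on its leading (-y) half and the locking button on its trailing half. While the button is up, a pin in a toothed rack blocks it (up to about 3 mm of play).
- lock_button (a joint): How far the locking button is pressed, in m: 0 up (locked), 0.008 fully down. The carriage is free once it is pressed more than 0.005. A spring pushes it up (about 2.4 N at the top, 5.6 N fully down). Let go, it pops up only where a gap of the rack lies over the pin: one every 13.75 mm, the first at 0 and the last at the end stop.
- button_top (a point): Centre of the top of the locking button, a flat grey ribbed key 72 mm (stage x) by 36 mm (stage y), top 46 mm above the worktop when up, 38 mm when down; the point moves with the button.
- ledge_top (a point): Middle of the top edge of the push ledge, an upright aluminium plate across the carriage between button and dish, 80 mm wide (stage x), 7 mm thick, top 62 mm above the worktop, with a sloping back towards the dish. Its upright face is 23 mm from the button's centre and faces stage +y: a fingertip on the button can push against it.
- end_stop (a point): Middle of the inner face of the end block that stops the carriage, 25 mm above the worktop.
- seat (a point): Point on the carriage where the dish's centre belongs (125 mm ahead of the button's centre, 39 mm above the worktop). The seat is a black tray 72 mm across outside with a rim 6 mm high.
- dish_centre (a point): Centre (half-way up) of the petri dish, 63 mm across, 14 mm high, lying loose in the seat on the carriage.
- cup: Sample cup with a white screw lid, 51 mm across, 63 mm high, standing on the worktop; origin at the centre of its underside. To be left alone.
- bottle: Small dropper bottle with a pointed cap, 33 mm across, 76 mm high; origin at the centre of its underside. To be left alone.
- carton: Upright small carton, 46 by 62 mm, 85 mm high; origin at the centre of its underside. To be left alone.
There are look-alikes about, which are no part of the job. Of the things that look like the part that bears dish_centre, the largest one is meant.

How it is judged:
On the way, in this order (a step that is already met when the one before it is completed fails the run):
1. the locking button is pressed down while the carriage is still at its start (value of joint lock_button above 0.005 m and value of joint carriage below 0.02 m), for 0.02 s.
2. the carriage is against the end stop with the button still held down (value of joint carriage above 0.106 m and value of joint lock_button above 0.004 m), for 0.1 s.
At the end, for the whole second after the job is handed in: The carriage is within 4 mm of the end stop and locked there (button up, pressed less than 2 mm), the dish lies flat in its seat within 8 mm of the middle, and cup, bottle and carton are within 3 cm of where they stood (value of joint carriage above 0.106 m and value of joint lock_button below 0.002 m and velocity of joint carriage between -0.01 and 0.01 m/s and horizontal distance between dish_centre and seat below 0.008 m and z of dish_centre in the frame of stage below 0.046 m and angle between dish_centre's own z axis and vertical below 0.15 rad and not (distance of cup from where it was at the start of the episode above 0.03 m) and not (distance of bottle from where it was at the start of the episode above 0.03 m) and not (distance of carton from where it was at the start of the episode above 0.03 m)); the robot touches nothing.
It fails at once if the button was let up on the way, between the start and the end stop (value of joint carriage between 0.009 and 0.101 m and value of joint lock_button below 0.002 m).
It fails at once if the dish was touched with the gripper (contact force between any of the fingers, the arm and dish above 0.5 N).
It fails at once if the dish was lifted or thrown out of its seat (z of dish_centre in the frame of stage above 0.052 m or horizontal distance between dish_centre and seat above 0.02 m).
It fails at once if the cup, the bottle or the carton was moved (distance of any of cup, bottle, carton from where it was at the start of the episode above 0.03 m).
It also fails if it takes over 32 s, if anything falls off the work surface, if the arm or the gripper's body presses on something with over 40 N, if the wrist force passes 120 N, or if a joint passes its speed limit or range.

### The arm

A 6-joint arm with a two-finger parallel gripper is mounted at the origin on a cart in front of the work surface, level with it; the furniture and walls round the work are solid. World frame = base frame: x ahead of the robot, y to its left, z up, the work surface at z = 0. Lengths are in m, angles in rad, forces in N, time in s.
With the tool pointing down it reaches from about 0.35 to 0.725 m from the base axis. Payload 4.3 kg.
Tool frame: the origin (TCP) lies between the finger pads; the fingertips stand 22 mm ahead of it and the grasp point (between the pads) lies 3 mm ahead of it; z points along the fingers, y is the line along which they close (so a half turn about z gives the same grasp; the last joint's range is limited). The gripper opens to 85 mm and grips with 20 to 120 N. Pads are 22 mm wide; open, the fingers measure 114 mm over their backs; the gripper's body (76 mm by 85 mm) begins 54 mm behind the grasp point. The pads swing forward as they close: fully open they stand 13 mm farther back than shut.
Start: joints at [-1.392, 0.377, 0.081, 1.274, 0, 1.46], TCP at [0.164, -0.551, 0.253] pointing down, gripper open.
Joint ranges: [-2.72, 2.72], [-0.84, 1.66], [-1.02, 1.22], [-1.77, 2.12], [-1.37, 1.28], [-3.14, 3.14]. Speed limits (rad/s): [2.57, 2.57, 3.14, 3.14, 3.14, 3.14].

### API

Orientations are given as a unit quaternion [w, x, y, z].
In Python, from cell import monitor, optics, order gives the robot as it stands.
- The arm moves only by the shell command python3 -m crank 'ROWS'. ROWS is a JSON object of lists of equal length, an entry for each row: "delta_pos": the shift along the tool's x, y, z in units of 50 mm (1.0 is 50 mm), a list of three; "delta_rot": the turn, a rotation vector about the tool's x, y, z in units of 5 degrees (1.0 is 5 degrees), a list of three; "hand": the finger opening in mm, from 0 to 85.4. A call has 1 to 20 rows; each row shifts and turns the commanded pose from where the row before left it, along the tool's axes as they then stand; what a row does not reach is not made up. A row lasts 1/8 s, in which the tool goes at most 62.5 mm and 10.7 degrees, less where a joint would pass 70% of its speed; a pose out of reach is approached as far as the arm can. A call is refused whole if a number of a shift passes 1 or a number of a turn 1, either way. A call with a gripper value outside its range is refused whole. The fingers move at their own pace and stop on an object; the grip force is fixed at half the most. Time passes only in rows, so rows that do not move let the fingers close. It gives the time, the measured TCP pose, the force, the opening and the grip force at its end, in the units of the state.
- monitor.state(): the state, without advancing time (a new reading comes with each control period).
- optics.grab_frame(name): name is "scene" or "top" or "wrist"; returns a dict with "img" (384x512x3 uint8, red, green, blue), "K" (3x3 intrinsics, pixels), "D" ([k1, k2, p1, p2, k3] as OpenCV has them; the pictures are not rectified), "R" (3x3) and "t" (3): a world point X has camera coordinates R X + t. Camera axes: x right, y down, z forward; pixel columns grow to the right and rows downward; lengths in m; the calibration is good to about 2 mm. A picture is of the moment at which its call begins. There is no depth.
- order.hand_in(): hands the job in; it is judged then, once.
The state is a dict: "t": time; "qpos": joint angles; "joint_vel": joint speeds; "joint_torque": joint torques, N m; "position": TCP position; "tcp_rot": TCP orientation; "ft_force": force on the tool from outside, world axes, zero at the start; "moment": the same for the moment, N m; "finger_gap": opening from 0.0 (shut) to 1.0 (fully open); "grip_force": force on a finger pad.
Only numpy, scipy, OpenCV 4.12 (cv2) and the standard library are available. Lean on these libraries where they do the work, as an engineer would, in place of code of your own. Each camera call takes 0.05 s, during which the arm holds its last target. There are 200 camera calls.

## Working session

There is one attempt and no reset: what is moved stays moved. The work goes in short steps, Python scripts to look and compute and a shell command to move; the robot and the scene stay as the last step left them, time stands still between calls to the robot, and variables do not carry over. Pictures are saved under pics/ and viewed, at most 10 in all, crops included, and the job is handed in when it is done.

```bash
ls; mkdir -p pics
python3 - <<'E'
from cell import monitor, optics
import cv2,pickle
s=monitor.state();print(s)
for n in ("scene","top"):
    f=optics.grab_frame(n);pickle.dump(f,open(f"pics/{n}.pkl","wb"))
    cv2.imwrite(f"pics/{n}0.png",cv2.resize(f["img"][...,::-1],(800,600),interpolation=cv2.INTER_CUBIC))
E
```

```text
pics
{'t': 0.0, 'qpos': array([-1.39229820e+00,  3.78076591e-01,  7.96070396e-02,  1.27439173e+00,
       -1.12588118e-06,  1.46051793e+00]), 'joint_vel': array([ 4.47062711e-05,  8.43590842e-04,  8.34116952e-04, -1.16070851e-03,
        7.84937523e-04, -2.79751360e-04]), 'joint_torque': array([-7.99401259e-04, -4.63599837e+01,  2.69877917e+01,  2.08333042e-02,
       -1.18234616e-04, -9.63235721e-06]), 'position': array([ 0.16365539, -0.55057447,  0.2523458 ]), 'tcp_rot': array([-1.03185534e-03,  9.89593585e-01,  1.43887007e-01, -3.57733673e-05]), 'ft_force': array([ 0.02683733, -0.05046901,  1.02669272]), 'moment': array([ 0.02838346, -0.0020878 ,  0.00248816]), 'grip_force': 0.0, 'finger_gap': 0.9981060853035096}
```

View pics/scene0.png

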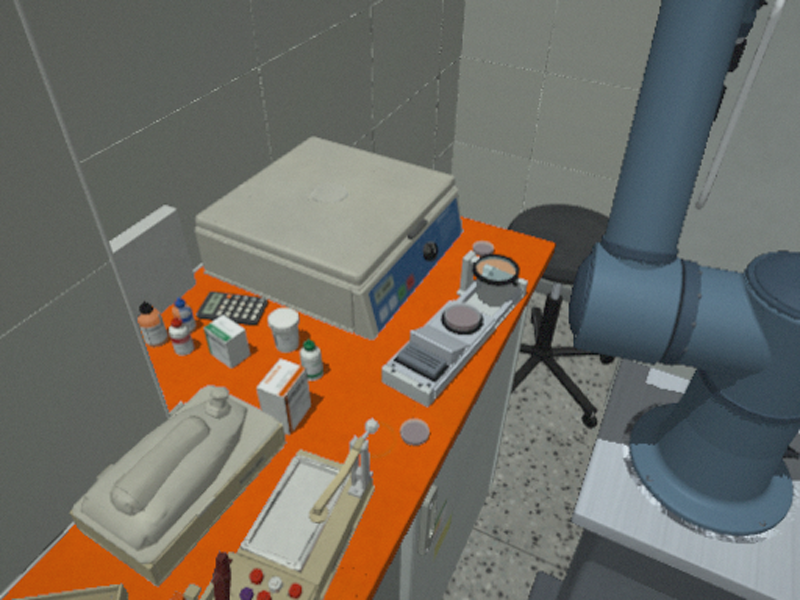

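View pics/top0.png

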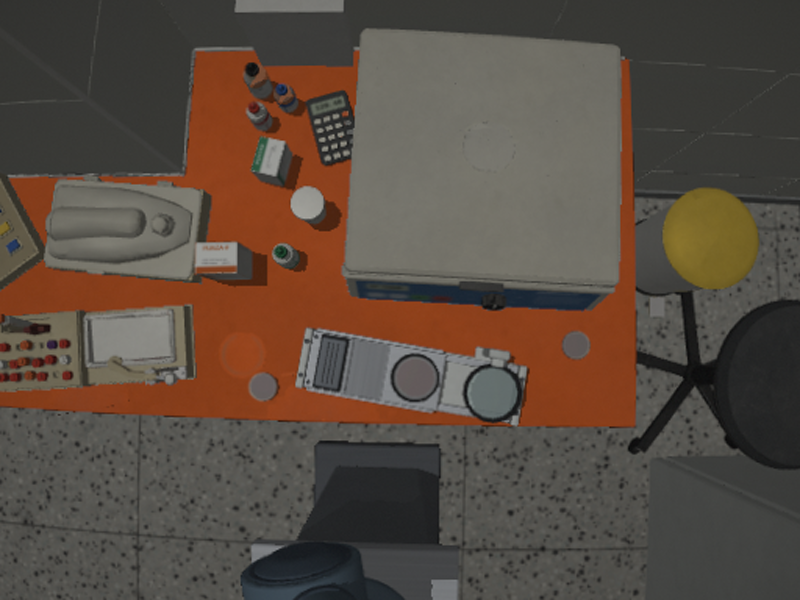

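The top view shows the stage from (300,360) to (525,400). The key is at (331,362), the ledge and its slope at (350–390,370), the dish in its seat at (416,377) and the lens at (493,392).

Possible dishes are (416,377) on the carriage, (263,387) loose and (576,345) loose. I choose (416,377), the largest and in the seat, and check it in a close crop.

Run:
```python
import cv2,pickle
f=pickle.load(open("pics/top.pkl","rb"))
c=f["img"][200:280,185:345,::-1]
cv2.imwrite("pics/crop1.png",cv2.resize(c,(800,400),interpolation=cv2.INTER_CUBIC))
print(f["K"],f["D"],f["R"],f["t"])
```

```text
[[385.26776337   0.         256.12942952]
 [  0.         385.26776337 186.41607563]
 [  0.           0.           1.        ]] [-0.12195169  0.          0.          0.          0.        ] [[ 0.02308727 -0.99972034 -0.00512149]
 [-0.99637271 -0.02258966 -0.08204343]
 [ 0.08190479  0.00699707 -0.9966156 ]] [-0.0740311   0.53896271  0.8794376 ]
```

View pics/crop1.png

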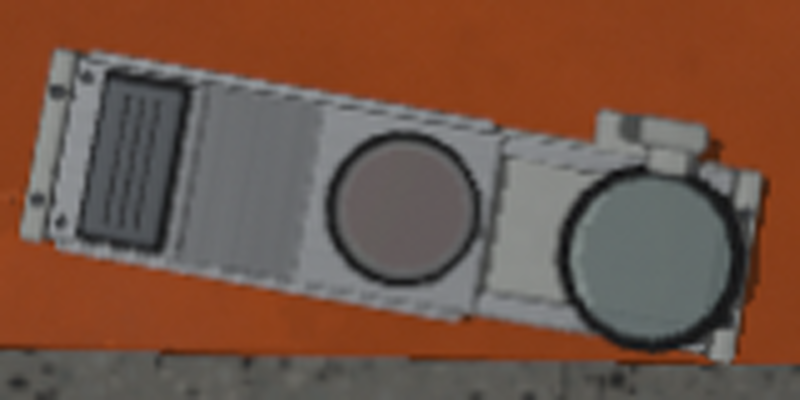

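The crop shows the key's corners at about (107,71), (190,84), (160,250) and (78,240). The dish is at (404,208) in the black seat ring, and the lens at (652,258).

```bash
cat > h.py <<'E'
import cv2,pickle,numpy as np
def ray(f,uv,z):
    n=cv2.undistortPoints(np.array([[uv]],float),f["K"],f["D"])[0,0]
    R,t=f["R"],f["t"]; C=-R.T@t; d=R.T@np.array([n[0],n[1],1])
    return C+d*(z-C[2])/d[2]
def proj(f,X):
    return cv2.projectPoints(np.array(X,float).reshape(-1,1,3),cv2.Rodrigues(f["R"])[0],f["t"],f["K"],f["D"])[0][:,0]
E
python3 - <<'E'
from h import *
f=pickle.load(open("pics/top.pkl","rb"))
P=lambda u,v,z:ray(f,(185+(u+.5)/5-.5,200+(v+.5)/5-.5),z)
b=[P(107,71,.046),P(190,84,.046),P(160,250,.046),P(78,240,.046)]
B=np.mean(b,0);D=P(404,208,.046);L=P(652,258,.077)
print("button",B,"dish",D,"lens",L)
print("sizes",[np.linalg.norm(b[i]-b[(i+1)%4]) for i in range(4)])
print("B-D",np.linalg.norm((B-D)[:2]),"B-L",np.linalg.norm((B-L)[:2]))
for q in (D,L,):
    d=(B-q)[:2]; print("dir+y deg",np.degrees(np.arctan2(d[1],d[0]))-90)
e=[P(55,48,.034),P(22,240,.034),P(762,175,.034),P(735,360,.034)]
print("ends",e,"centre",np.mean(e,0),np.linalg.norm(e[0]-e[2]),np.linalg.norm(e[0]-e[1]))
d=(e[0]+e[1]-e[2]-e[3])[:2];print(np.degrees(np.arctan2(d[1],d[0]))-90)
E
```

```text
button [0.43310453 0.03715901 0.046     ] dish [ 0.41503027 -0.08562407  0.046     ] lens [ 0.39733812 -0.19354553  0.077     ]
sizes [np.float64(0.03828712064083627), np.float64(0.07610354757145121), np.float64(0.037501745336102024), np.float64(0.07749522663165753)]
B-D 0.1241062511753631 B-L 0.2334605310237415
dir+y deg -8.37407135608035
dir+y deg -8.812479304586844
ends [array([0.48363637, 0.07661776, 0.034     ]), array([0.39510923, 0.08907813, 0.034     ]), array([ 0.43261371, -0.25021928,  0.034     ]), array([ 0.34782944, -0.23901028,  0.034     ])] centre [ 0.41479719 -0.08088342  0.034     ] 0.33079565193399113 0.0893997485435406
-8.536210060144484
```

Key size, dish distance (124 of 125 mm) and rail length (331 of 334 mm) all match the given sizes, and the yaw is about -8.5°. I'll aim the tips 6 mm ahead of the key's centre, at (0.432, 0.031), with the fingers shut and tool y along stage x (a turn of -65° about tool z).

```bash
python3 -m crank '{"delta_pos":[[0.7,-0.8,0],[0.7,-0.8,0],[0.7,-0.8,0],[0.7,-0.8,0],[0.7,-0.8,0],[0.7,-0.8,0],[0.7,-0.8,0],[0.7,-0.8,0],[0.7,-0.8,0],[0.7,-0.8,0],[0.7,-0.8,0],[0.7,-0.8,0],[0.06,-0.03,0]],"delta_rot":[[0,0,0],[0,0,0],[0,0,0],[0,0,0],[0,0,0],[0,0,0],[0,0,0],[0,0,0],[0,0,0],[0,0,0],[0,0,0],[0,0,0],[0,0,0]],"hand":[0,0,0,0,0,0,0,0,0,0,0,0,0]}'
python3 -m crank '{"delta_pos":[[0,0,0],[0,0,0],[0,0,0],[0,0,0],[0,0,0],[0,0,0],[0,0,0],[0,0,0],[0,0,0],[0,0,0],[0,0,0],[0,0,0],[0,0,0],[0,0,0]],"delta_rot":[[0,0,-1],[0,0,-1],[0,0,-1],[0,0,-1],[0,0,-1],[0,0,-1],[0,0,-1],[0,0,-1],[0,0,-1],[0,0,-1],[0,0,-1],[0,0,-1],[0,0,-1],[0,0,0]],"hand":[0,0,0,0,0,0,0,0,0,0,0,0,0,0]}'
python3 - <<'E'
from h import *
from cell import monitor,optics
from scipy.spatial.transform import Rotation as Ro
s=monitor.state();q=s["tcp_rot"];print(s["t"],s["position"],s["qpos"],s["ft_force"])
R=Ro.from_quat(q,scalar_first=True).as_matrix();print(R.round(3))
f=optics.grab_frame("wrist")
pickle.dump(f,open("pics/w1.pkl","wb"))
cv2.imwrite("pics/w1.png",f["img"][...,::-1])
E
```

```text
t: 1.72
position: [0.4326, 0.0335, 0.2529]
tcp_rot: [-0.0, 0.989, 0.147, -0.0]
ft_force: [-1.1, -0.9, 0.1]
finger_gap: -0.0
grip_force: 0.0
t: 3.48
position: [0.4315, 0.0299, 0.253]
tcp_rot: [-0.0, 0.758, 0.652, -0.0]
ft_force: [-0.6, -0.4, -0.4]
finger_gap: 0.003
grip_force: 0.0
3.475 [0.43154573 0.02988272 0.25300645] [-7.74076361e-02  9.11419315e-02 -2.91395472e-01  1.18918409e+00
 -4.68245674e-04  1.64335673e+00] [-0.59561518 -0.37188434 -0.40720983]
[[ 0.149  0.989 -0.001]
 [ 0.989 -0.149 -0.   ]
 [-0.001 -0.001 -1.   ]]
```

View pics/w1.png

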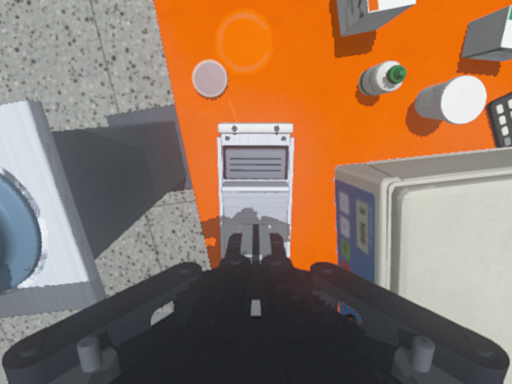

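The wrist view shows the key at about (224–288, 147–179), centre (256,163), square to the fingers. The shut fingertips are at (256,245). I'll check the key's position from this view.

Run:
```python
from h import *
f=pickle.load(open("pics/w1.pkl","rb"))
for uv in [(256,162.5),(224,162.5),(288,162.5),(256,147),(256,179)]: print(uv,ray(f,uv,.046))
c=f["img"][110:270,200:310,::-1]
cv2.imwrite("pics/w1c.png",cv2.resize(c,None,fx=3.6,fy=3.6,interpolation=cv2.INTER_CUBIC))
```

```text
(256, 162.5) [0.43387293 0.04075431 0.046     ]
(224, 162.5) [0.39654137 0.04640158 0.046     ]
(288, 162.5) [0.47120347 0.03513262 0.046     ]
(256, 147) [0.43658399 0.05876888 0.046     ]
(256, 179) [0.43089901 0.02099205 0.046     ]
```

View pics/w1c.png

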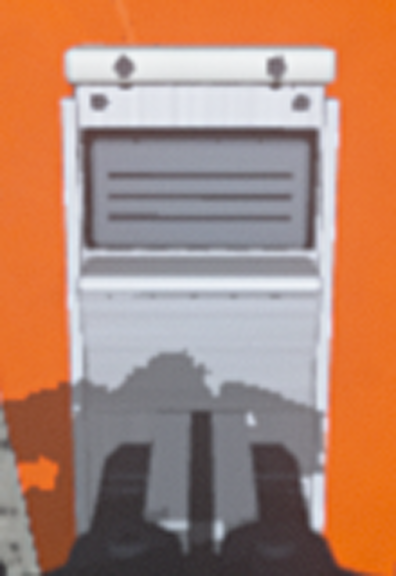

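```bash
python3 - <<'E'
from h import *
f=pickle.load(open("pics/w1.pkl","rb"))
for r in (278,292): print(ray(f,(256,110+r/3.6),.062))
g=pickle.load(open("pics/top.pkl","rb"))
# predicted ledge face (top edge middle) in the 5x top crop for both button estimates
for y in (.037,.040): print((proj(g,[[.4335-.023*.148,y-.023*.989,.062]])-[185,200])*5)
E
python3 -m crank '{"delta_pos":[[0.08,0,0.5],[0,0,0.6],[0,0,0.6],[0,0,0.6],[0,0,0.6],[0,0,0]],"delta_rot":[[0,0,0],[0,0,0],[0,0,0],[0,0,0],[0,0,0],[0,0,0]],"hand":[0,0,0,0,0,0]}'
python3 - <<'E'
from h import *
from cell import monitor,optics
s=monitor.state();print(s["position"],s["ft_force"])
f=optics.grab_frame("scene")
u,v=f["img"].shape[:2]
c=f["img"][120:270,220:370,::-1]
cv2.imwrite("pics/s2.png",cv2.resize(c,(600,600),interpolation=cv2.INTER_CUBIC))
E
```

```text
[0.42999749 0.01514804 0.062     ]
[0.4293065  0.01055605 0.062     ]
[[178.49791733 168.56665564]]
[[171.76314625 168.38972973]]
t: 4.28
position: [0.4303, 0.0345, 0.1065]
tcp_rot: [-0.002, 0.758, 0.653, -0.002]
ft_force: [-0.5, -0.1, -0.4]
finger_gap: -0.001
grip_force: 0.0
[0.43027715 0.03454853 0.10648203] [-0.49779146 -0.06909531 -0.43158492]
```

View pics/s2.png

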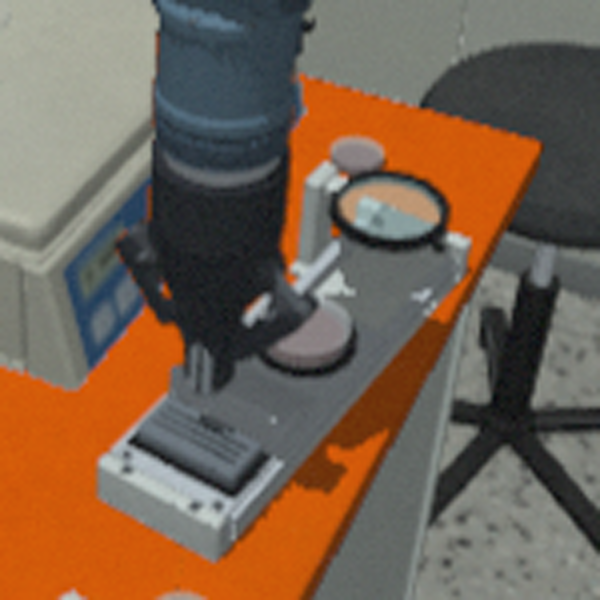

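The scene crop shows the tips at (210,385), above the key at (200,435) and on the +y side of the ledge, clear of it. I'll descend to just above the key, then press in small steps.

```bash
python3 -m crank '{"delta_pos":[[0,0,0.35],[0,0,0.33],[0,0,0]],"delta_rot":[[0,0,0],[0,0,0],[0,0,0]],"hand":[0,0,0]}'
python3 -m crank '{"delta_pos":[[0,0,0.08],[0,0,0.04],[0,0,0]],"delta_rot":[[0,0,0],[0,0,0],[0,0,0]],"hand":[0,0,0]}'
python3 -m crank '{"delta_pos":[[0,0,0.04],[0,0,0.04],[0,0,0]],"delta_rot":[[0,0,0],[0,0,0],[0,0,0]],"hand":[0,0,0]}'
```

```text
t: 4.7
position: [0.4328, 0.0346, 0.0748]
tcp_rot: [0.0, 0.757, 0.653, -0.0]
ft_force: [-0.6, -0.3, 0.0]
finger_gap: 0.001
grip_force: 0.0
t: 5.08
position: [0.4329, 0.0347, 0.0686]
tcp_rot: [0.0, 0.757, 0.653, 0.0]
ft_force: [0.4, -0.5, -0.0]
finger_gap: 0.001
grip_force: 0.0
t: 5.45
position: [0.4331, 0.0347, 0.0644]
tcp_rot: [0.0, 0.757, 0.653, 0.0]
ft_force: [0.5, 0.3, 3.4]
finger_gap: -0.003
grip_force: 1.7
```

```bash
python3 -m crank '{"delta_pos":[[0,0,0.04],[0,0,0.04],[0,0,0]],"delta_rot":[[0,0,0],[0,0,0],[0,0,0]],"hand":[0,0,0]}'
python3 -m crank '{"delta_pos":[[0,0,0.03],[0,0,0]],"delta_rot":[[0,0,0],[0,0,0]],"hand":[0,0,0]}'
```

```text
t: 5.82
position: [0.4331, 0.0347, 0.0604]
tcp_rot: [0.0, 0.757, 0.653, 0.0]
ft_force: [-0.3, 1.0, 4.3]
finger_gap: 0.001
grip_force: 2.6invalid input at $.hand: expected 2 entries
```

```bash
python3 -m crank '{"delta_pos":[[0,0,0.03],[0,0,0],[0,0,0]],"delta_rot":[[0,0,0],[0,0,0],[0,0,0]],"hand":[0,0,0]}'
```

```text
t: 6.2
position: [0.4331, 0.0347, 0.0599]
tcp_rot: [0.0, 0.757, 0.653, 0.0]
ft_force: [-3.9, -0.8, 15.0]
finger_gap: 0.002
grip_force: 7.6
```

The key is bottomed at 15 N. Now I push along the rail (tool -x).

```bash
python3 -m crank '{"delta_pos":[[-0.1,0,0],[-0.1,0,0],[-0.1,0,0],[-0.1,0,0],[-0.1,0,0],[-0.1,0,0],[-0.1,0,0],[-0.1,0,0],[0,0,0]],"delta_rot":[[0,0,0],[0,0,0],[0,0,0],[0,0,0],[0,0,0],[0,0,0],[0,0,0],[0,0,0],[0,0,0]],"hand":[0,0,0,0,0,0,0,0,0]}'
```

```text
t: 7.32
position: [0.427, -0.005, 0.0598]
tcp_rot: [0.0, 0.757, 0.653, 0.0]
ft_force: [-3.5, 0.7, 16.4]
finger_gap: -0.002
grip_force: 8.0
```

```bash
python3 -m crank '{"delta_pos":[[-0.1,0,0],[-0.1,0,0],[-0.1,0,0],[-0.1,0,0],[-0.1,0,0],[-0.1,0,0],[-0.1,0,0],[-0.1,0,0],[-0.1,0,0],[-0.1,0,0],[-0.1,0,0],[-0.1,0,0],[0,0,0]],"delta_rot":[[0,0,0],[0,0,0],[0,0,0],[0,0,0],[0,0,0],[0,0,0],[0,0,0],[0,0,0],[0,0,0],[0,0,0],[0,0,0],[0,0,0],[0,0,0]],"hand":[0,0,0,0,0,0,0,0,0,0,0,0,0]}'
python3 - <<'E'
from h import *
from cell import optics
f=optics.grab_frame("top");pickle.dump(f,open("pics/top2.pkl","wb"))
c=f["img"][200:280,185:345,::-1]
cv2.imwrite("pics/crop2.png",cv2.resize(c,(800,400),interpolation=cv2.INTER_CUBIC))
E
```

```text
t: 8.95
position: [0.418, -0.0645, 0.0598]
tcp_rot: [0.0, 0.757, 0.653, -0.0]
ft_force: [-4.3, 0.6, 16.3]
finger_gap: -0.0
grip_force: 8.4
```

View pics/crop2.png

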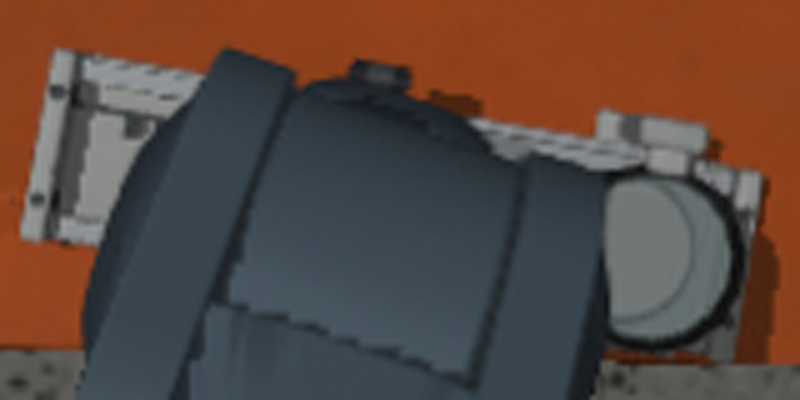

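The top view shows the carriage has left its start and the dish is coming in under the lens at (640,245). I'll push the rest slowly to the stop.

```bash
python3 -m crank '{"delta_pos":[[-0.06,0,0],[-0.06,0,0],[-0.06,0,0],[0,0,0]],"delta_rot":[[0,0,0],[0,0,0],[0,0,0],[0,0,0]],"hand":[0,0,0,0]}'
python3 -m crank '{"delta_pos":[[-0.05,0,0],[-0.05,0,0],[0,0,0]],"delta_rot":[[0,0,0],[0,0,0],[0,0,0]],"hand":[0,0,0]}'
python3 -m crank '{"delta_pos":[[-0.04,0,0],[-0.04,0,0],[0,0,0]],"delta_rot":[[0,0,0],[0,0,0],[0,0,0]],"hand":[0,0,0]}'
```

```text
t: 9.5
position: [0.4167, -0.0731, 0.0598]
tcp_rot: [0.0, 0.757, 0.653, 0.0]
ft_force: [-4.3, 0.8, 17.0]
finger_gap: 0.0
grip_force: 8.5
t: 9.88
position: [0.4164, -0.075, 0.0598]
tcp_rot: [-0.002, 0.757, 0.654, 0.003]
ft_force: [-1.4, 10.1, 18.3]
finger_gap: 0.0
grip_force: 9.1
t: 10.25
position: [0.4164, -0.0794, 0.0598]
tcp_rot: [-0.002, 0.757, 0.654, 0.003]
ft_force: [-0.7, 10.0, 16.0]
finger_gap: 0.003
grip_force: 7.9
```

The stop was reached after 111 mm of travel: 10 N of resistance, with the tips starting to slide on the key. I'll lift straight up.

```bash
python3 -m crank '{"delta_pos":[[0,0,0],[0,0,-0.1],[0,0,-0.2],[0,0,-0.3],[0,0,-0.6],[0,0,-0.8],[0,0,-0.8],[0.5,0,-0.5],[1,0,0],[1,0,0],[1,0,0],[0,0,0]],"delta_rot":[[0,0,0],[0,0,0],[0,0,0],[0,0,0],[0,0,0],[0,0,0],[0,0,0],[0,0,0],[0,0,0],[0,0,0],[0,0,0],[0,0,0]],"hand":[0,0,0,0,0,0,0,0,0,0,0,0]}'
python3 - <<'E'
from h import *
from cell import optics
f=optics.grab_frame("top");g=optics.grab_frame("scene")
a=cv2.resize(f["img"][200:280,185:345,::-1],(600,300),interpolation=cv2.INTER_CUBIC)
b=cv2.resize(g["img"][140:260,130:370,::-1],(600,300),interpolation=cv2.INTER_CUBIC)
cv2.imwrite("pics/end.png",np.vstack([a,b]))
pickle.dump(f,open("pics/top3.pkl","wb"))
E
```

```text
t: 11.75
position: [0.4406, 0.0934, 0.2235]
tcp_rot: [-0.0, 0.756, 0.655, -0.001]
ft_force: [-0.2, -1.0, 0.2]
finger_gap: 0.001
grip_force: 0.0
```

View pics/end.png

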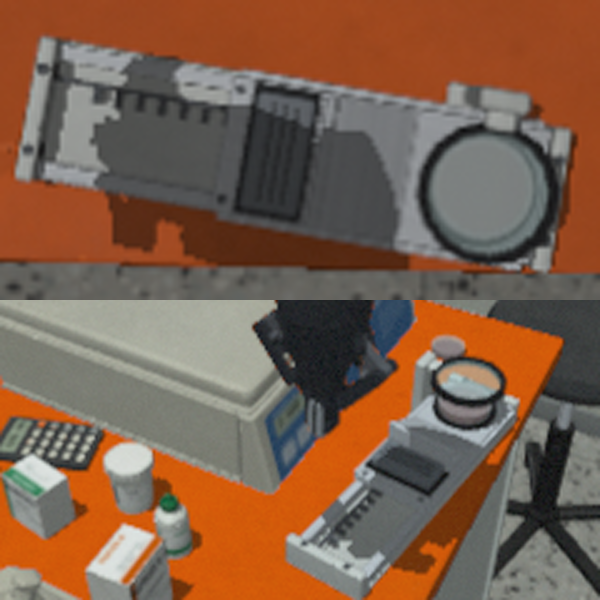

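The carriage is under the lens and the key's corners are at (252,86), (321,96), (304,222) and (236,212). The dish lies below the lens, and the cup, bottle and carton have not moved. I'll check the travel in numbers.

Run:
```python
from h import *
f=pickle.load(open("pics/top3.pkl","rb"))
P=lambda u,v,z:ray(f,(185+u/3.75-.37,200+v/3.75-.37),z)
B=np.mean([P(*c,.046) for c in [(252,86),(321,96),(304,222),(236,212)]],0)
print(B,np.linalg.norm(B[:2]-[.4331,.0372]))
from cell import optics
g=optics.grab_frame("scene")
cv2.imwrite("pics/key.png",cv2.resize(g["img"][170:230,260:350,::-1],(800,533),interpolation=cv2.INTER_CUBIC))
```

```text
[ 0.41586285 -0.07078565  0.046     ] 0.10935272795893247
```

View pics/key.png

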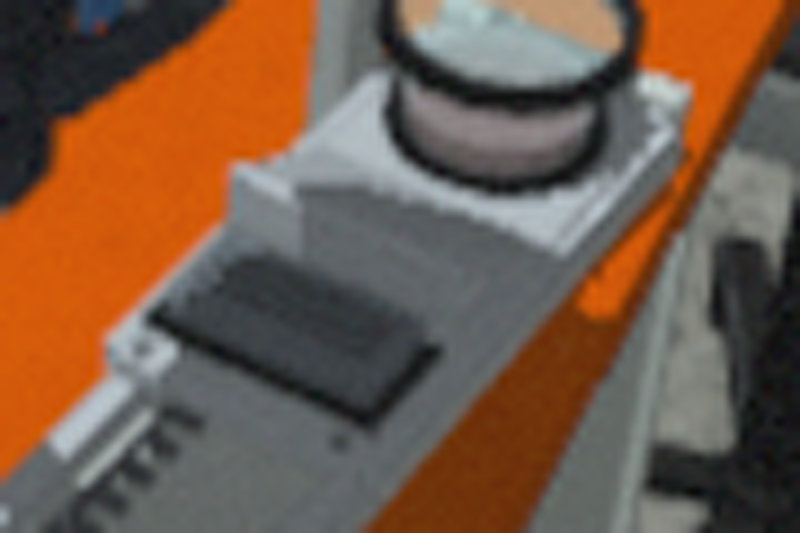

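The key stands proud of its collar at (290,330), with its side face visible. The dish sits flat in its seat, and the measured travel is 109 mm. I'll hand the job in.

```bash
python3 -c "
from cell import order
print(order.hand_in())"
```

```text
the job is handed in; nothing more can be done
None
```

I pushed the carriage against the end stop with the button held down (about 109 mm measured travel), the button popped back up, the dish lies flat under the lens, and the job is handed in; no verdict was returned.

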